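# Fetch the spindle nut and collet from behind the bottles

## Robot

A 7-joint arm with a two-finger parallel gripper is mounted at the origin on a cart in front of the work surface, level with it; the furniture and walls round the work are solid. World frame = base frame: x ahead of the robot, y to its left, z up, the work surface at z = 0. Lengths are in m, angles in rad, forces in N, time in s.
With the tool pointing down it reaches from about 0.35 to 0.9 m from the base axis. Payload 7.2 kg.
Tool frame: the origin (TCP) lies on the centre line of the jaws, within the pads' length; the fingertips stand arm.tip_reach ahead of it and the grasp point (between the pads) lies 11 mm behind it (arm.tip_reach is the distance from the TCP to the fingertips, in m); z points along the fingers, y is the line along which they close (so a half turn about z gives the same grasp; the last joint's range is limited). The gripper opens to 88 mm and grips with 3 to 60 N. Pads are 20 mm wide; open, the fingers measure 115 mm over their backs; the gripper's body (75 mm by 178 mm) begins 61 mm behind the grasp point.
Start: joints at [-1.293, 0.411, -0.013, 1.596, 0.006, 1.134, -0.082], TCP at [0.212, 0.588, 0.231] pointing down, gripper open.
Joint ranges: [-2.95, 2.95], [-0.29, 1.99], [-1.47, 1.44], [0.14, 2.54], [-1.03, 4.17], [0.13, 1.85], [-2.86, 2.86]. Speed limits (rad/s): [2.39, 2.39, 3.01, 3.01, 3.14, 3.14, 3.14].

## Interface

Orientations are given as a rotation vector (axis times angle).
In Python, from workcell import arm gives the robot as it stands.
- The arm moves only by the tool carry_out, never from a script. Its argument "series" is a list of rows, each a list of 5 numbers: the shift along the tool's x, y, z in m, then the turn about the tool's z in rad, then the opening, from -1 (shut) to 1 (fully open). A call has 1 to 20 rows; each row shifts and turns the commanded pose from where the row before left it, along the tool's axes as they then stand; what a row does not reach is not made up. A row lasts 1/10 s, in which the tool goes at most 50 mm and 8.59 degrees, less where a joint would pass 70% of its speed; a pose out of reach is approached as far as the arm can. A call with a gripper value outside its range is refused whole. The fingers move at their own pace and stop on an object; the grip force is fixed at half the most. Time passes only in rows, so rows that do not move let the fingers close. It gives the time, the measured TCP pose, the force, the opening and the grip force at its end, in the units of the state.
- arm.state(): the state, without advancing time (a new reading comes with each control period).
- arm.capture(name): name is "scene" or "top"; returns (picture, depth): 400x640x3 uint8, blue, green, red; 400x640 float32, m along the optical axis (not along the pixel's ray), 0 where there is no reading.
- arm.camera_params(name): a dict with "K" (3x3 intrinsics, pixels), "extrinsics" (4x4, takes a point from camera to world coordinates). Camera axes: x right, y up, looking along -z (the intrinsics and any distortion apply to the point x, -y, -z); pixel columns grow to the right and rows downward; lengths in m; the calibration is good to about 2 mm. A picture is of the moment at which its call begins. camera_params takes no time and is no camera call.
- arm.hand_in(): hands the job in; it is judged then, once.
The state is a dict: "t": time; "joint_pos": joint angles; "joint_vel": joint speeds; "effort": joint torques, N m; "eef_pos": TCP position; "eef_rot": TCP orientation; "wrist_force": force on the tool from outside, world axes, zero at the start; "ft_torque": the same for the moment, N m; "grip_width": opening from 0.0 (shut) to 1.0 (fully open); "grip_force": force on a finger pad.
Only numpy, scipy, OpenCV 4.12 (cv2) and the standard library are available. Lean on these libraries where they do the work, as an engineer would, in place of code of your own. Each camera call takes 0.05 s, during which the arm holds its last target. There are 200 camera calls.

## Task

The spindle nut and the collet for the next tool change stand at the back of the wooden caddy, behind the spray can and the sealer bottle. First move both the can and the bottle out of the way onto the black rubber side mat; then, with both waiting there, set the nut upright in the large round pocket and the collet upright in the small one. Last, stand the can and the bottle back in the caddy, each on the very pad it came from, and keep both upright all the while.

Things in the scene. Friction and masses are not known exactly. Their poses are not given: they have to be found in the camera images.
- lube_can: Green and white spray can, 54 mm in diameter, 196 mm tall with its nozzle (straight-sided body to about 150 mm, narrower above), 0.38 kg; stands upright on one of the two front pads of the caddy. Origin: centre of its underside, z up.
- sealer_bottle: Blue and white plastic bottle with a cap, 58 mm in diameter, 138 mm tall with its cap (straight-sided to about 85 mm, narrower above), 0.26 kg; stands upright on the other front pad. Origin: centre of its underside, z up.
- spindle_nut: Round pale steel spindle nut, 50 mm in diameter, 28 mm tall, 0.26 kg, standing on one of the two rear pads of the caddy. Take it round the rim. Origin: centre of its underside, z up.
- collet: Small pale steel spring collet, 26 mm in diameter at its collar, 37 mm tall, tapering to a narrower foot, 0.06 kg, standing upright on the other rear pad. Take it round the widest part. Origin: centre of its underside, z up.
- caddy: Fixed plywood tray, 170 (its x) by 220 mm (its y), floor at 12 mm, lip to 17 mm. Origin: centre of its underside; x points to its rear. Flush round pads: front (dark, 70 mm) at x -42, y +-50 mm, for can and bottle; rear (grey, 58 mm) at x +18, y +-50 mm, for nut and collet; either of a pair on either pad. A hex key, 9 mm high, is fixed on the floor 12 mm or more behind the nut.
- side_mat: Black rubber mat fixed on the table to one side of the caddy, left or right, 220 mm (its x) by 120 mm (its y), 3 mm thick. Origin: centre of its underside. Room for can and bottle side by side along its x.
- nut_block: Fixed square aluminium block, 96 x 96 x 14 mm, on a 6 mm thick wooden board on the other side of the caddy, with one large round pocket, 70 mm in diameter and 6 mm deep, in the middle of its top: the place of the nut. Origin: centre of its underside; pocket floor 8 mm above the origin.
- collet_block: Fixed square aluminium block, 76 x 76 x 14 mm, on the same board, with one small round pocket, 46 mm in diameter and 6 mm deep, in the middle of its top: the place of the collet. Origin: centre of its underside; pocket floor 8 mm above the origin.
Not all that is in view belongs to the job. Leave any purple look-alike of the lube_can alone.

How it is judged:
By the outcome, as a careful person would: the job done as asked, in the order asked, and still so for the second after the job is handed in, with the robot touching nothing.
It also fails if it takes over 134 s, if anything falls off the work surface, if the arm or the gripper's body presses on something with over 40 N, if the wrist force passes 120 N, or if a joint passes its speed limit or range.

## Working session

There is one attempt and no reset: what is moved stays moved. The work goes in short steps, Python scripts to look and compute and a tool call to move; the robot and the scene stay as the last step left them, time stands still between calls to the robot, and variables do not carry over. Pictures are saved under pics/ and viewed, at most 14 in all, crops included, and the job is handed in when it is done.

Besides the shell and the picture viewer there is one more tool, called after "Call:" as name(argument=value, ...), one argument or row to a line, values as JSON. carry_out: Moves the arm, as the interface text tells. Its arguments: {"type":"object","properties":{"series":{"type":"array","items":{"type":"array","items":{"type":"number"}}}},"required":["series"]}

```bash
ls; mkdir -p pics
python3 - <<'E'
from workcell import arm
import cv2,numpy as np
s=arm.state();print({k:np.round(v,3) for k,v in s.items()},arm.tip_reach)
for n in("scene","top"):
    p,d=arm.capture(n);cv2.imwrite(f"pics/{n}0.png",p);np.savez(f"{n}0.npz",p=p,d=d)
    c=arm.camera_params(n);print(n,c,(d>0).mean())
E
```

```text
pics
{'t': np.float64(0.0), 'joint_pos': array([-1.293,  0.412, -0.013,  1.597,  0.006,  1.134, -0.082]), 'joint_vel': array([-0.002,  0.001, -0.001,  0.001,  0.001, -0.001,  0.001]), 'effort': array([-0.0000e+00, -5.8795e+01,  6.4200e-01, -2.9106e+01, -5.4000e-02,
        1.8000e-02,  0.0000e+00]), 'eef_pos': array([0.212, 0.588, 0.23 ]), 'eef_rot': array([-5.400e-01, -3.095e+00,  3.000e-03]), 'wrist_force': array([-0.561, -0.312, -0.199]), 'ft_torque': array([-0.002,  0.004,  0.009]), 'grip_force': np.float64(0.0), 'grip_width': np.float64(0.998)} 0.008
scene {'K': array([[392.76917088,   0.        , 320.13635281],
       [  0.        , 392.76917088, 204.69971708],
       [  0.        ,   0.        ,   1.        ]]), 'extrinsics': array([[ 0.59432706,  0.52830004, -0.60636161, -0.02921982],
       [-0.80421109,  0.39458961, -0.44445872, -0.41494934],
       [ 0.00445643,  0.75179658,  0.65938004,  0.65307558],
       [ 0.        ,  0.        ,  0.        ,  1.        ]])} 0.99614453125
top {'K': array([[519.73134842,   0.        , 307.57796436],
       [  0.        , 519.73134842, 199.83870106],
       [  0.        ,   0.        ,   1.        ]]), 'extrinsics': array([[ 0.02100532,  0.9956671 , -0.09058585,  0.42481527],
       [-0.99975334,  0.02157216,  0.00528284, -0.00662572],
       [ 0.00721409,  0.09045254,  0.99587464,  1.25308517],
       [ 0.        ,  0.        ,  0.        ,  1.        ]])} 0.9960234375
```

View pics/scene0.png

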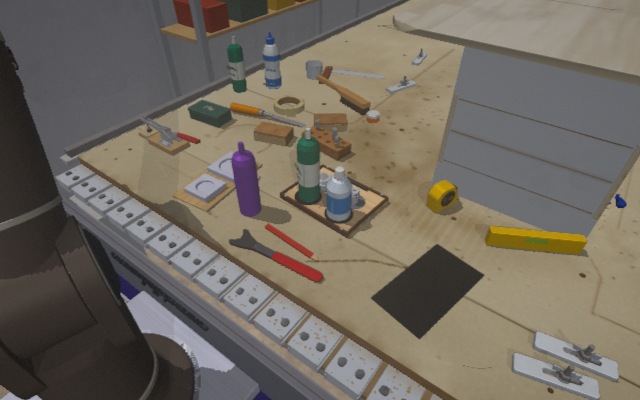

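View pics/top0.png

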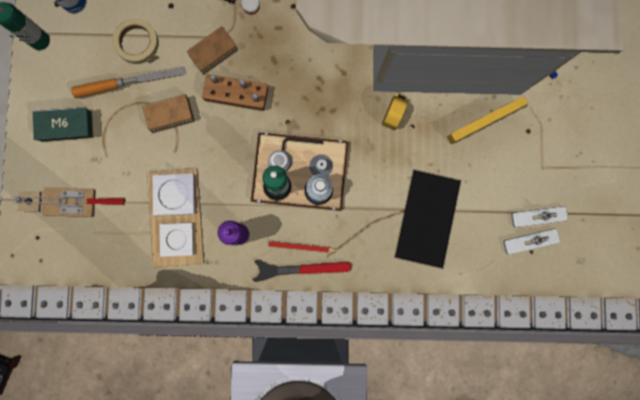

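The scene view shows the can at (308,165), bottle at (339,195), purple look-alike at (245,180), mat at (428,289), and blocks at (229,165) and (206,187). In the top view the can is at (276,182), bottle (319,188), nut and collet at (280,160) and (321,164), mat (428,218), nut block (173,194) and collet block (176,239).

```bash
cat > h.py <<'E'
import numpy as np,cv2
from workcell import arm
def cam(n):
    c=arm.camera_params(n);return c["K"],c["extrinsics"]
def cloud(n,d):
    K,E=cam(n);v,u=np.mgrid[:d.shape[0],:d.shape[1]]
    x=(u-K[0,2])/K[0,0]*d;y=(v-K[1,2])/K[1,1]*d
    return np.stack([x,-y,-d,np.ones_like(d)],-1)@E.T[:,:3]
def plane(n,uv,z):
    K,E=cam(n);uv=np.atleast_2d(uv).astype(float)
    r=np.c_[(uv[:,0]-K[0,2])/K[0,0],-(uv[:,1]-K[1,2])/K[1,1],-np.ones(len(uv))]@E[:3,:3].T
    o=E[:3,3];return o+r*((z-o[2])/r[:,2])[:,None]
def proj(n,P):
    K,E=cam(n);q=(np.atleast_2d(P)-E[:3,3])@E[:3,:3];q=q*[1,-1,-1]
    return (q@K.T)[:,:2]/q[:,2:]
E
python3 - <<'E'
from h import *
T=np.load("top0.npz");S=np.load("scene0.npz")
ct=cloud("top",T["d"]);cs=cloud("scene",S["d"])
p=T["p"];hsv=cv2.cvtColor(p,cv2.COLOR_BGR2HSV)
for n,(u,v) in dict(table=(360,225),can=(274,180),bottle=(318,185),nut=(280,158),collet=(321,162),mat=(428,218),nb=(156,178),nbp=(173,193),cb=(162,228),cbp=(176,239),board=(173,218),cadfl=(298,195),purple=(231,230),cabtop=(450,20),cabface=(450,70)).items():
    print(n,np.round(np.median(ct[v-1:v+2,u-1:u+2].reshape(-1,3),0),4))
for n,(u,v) in dict(can=(306,140),bottle=(340,175),nb=(225,165),cb=(206,187),mat=(428,289),table=(330,300),tape=(0,0)).items():
    print('S',n,np.round(np.median(cs[v-1:v+2,u-1:u+2].reshape(-1,3),0),4))
# mat
m=((hsv[...,2]<45)&(np.abs(ct[...,2])<.02)).astype(np.uint8);m[:, :380]=0;m[280:]=0
m=cv2.morphologyEx(m,cv2.MORPH_OPEN,np.ones((5,5)));c=max(cv2.findContours(m,0,2)[0],key=cv2.contourArea)
b=cv2.boxPoints(cv2.minAreaRect(c));print("mat",plane("top",b,.003).round(4))
# top crops
a=cv2.resize(p[120:220,235:365],None,fx=6,fy=6,interpolation=cv2.INTER_CUBIC)
cv2.imwrite("pics/c1.png",a[:600,:800])
b=cv2.resize(p[160:275,140:260],None,fx=5,fy=5,interpolation=cv2.INTER_CUBIC);cv2.imwrite("pics/c2.png",b)
b=cv2.resize(S["p"][115:245,165:400],None,fx=3.4,fy=3.4,interpolation=cv2.INTER_CUBIC);cv2.imwrite("pics/c3.png",b[:600,:800])
E
```

```text
table [ 4.806e-01 -1.409e-01  4.000e-04]
can [0.5624 0.0584 0.1793]
bottle [ 0.5575 -0.0341  0.1495]
nut [0.6323 0.0539 0.0412]
collet [ 0.6242 -0.0427  0.0466]
mat [ 0.5009 -0.3053  0.0026]
nb [0.5817 0.3494 0.0193]
nbp [0.5469 0.3085 0.0151]
cb [0.4625 0.3293 0.0228]
cbp [0.4375 0.2981 0.0131]
board [0.4873 0.3088 0.0049]
cadfl [0.5486 0.01   0.0126]
purple [0.457  0.1455 0.1694]
cabtop [ 0.819  -0.2491  0.3933]
cabface [ 0.8108 -0.3127  0.1647]
S can [0.5632 0.0598 0.1804]
S bottle [ 0.5476 -0.0455  0.1403]
S nb [0.5358 0.3273 0.0147]
S cb [0.4364 0.2947 0.0135]
S mat [ 0.4906 -0.3047  0.0032]
S table [ 3.532e-01 -1.601e-01  2.000e-04]
S tape [nan nan nan]
mat [[ 0.4052 -0.2261  0.003 ]
 [ 0.6155 -0.2683  0.003 ]
 [ 0.5944 -0.382   0.003 ]
 [ 0.3847 -0.3381  0.003 ]]
  return _methods._mean(a, axis=axis, dtype=dtype,
  ret = um.true_divide(
```

View pics/c1.png

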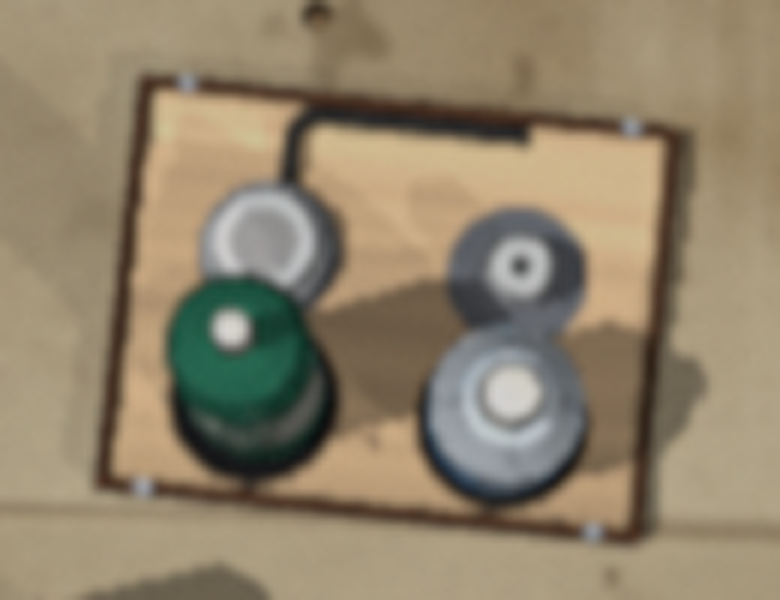

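View pics/c3.png

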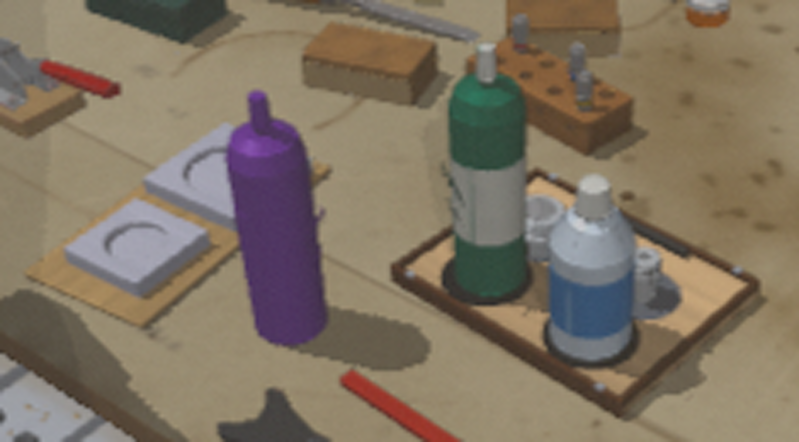

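Crop c1 shows the tray corners at about (148,85), (685,135), (635,540) and (103,485). The nozzle is at (232,330), cap (512,390), nut top (265,242), collet (520,265), and the hex key is behind the nut. Crop c3 confirms the nut is behind the can and the collet behind the bottle. First I raise the arm and turn the jaws to the caddy's y.

Call:
carry_out(
  series=[
    [0,0,-0.03,-0.0633,1],
    [0,0,-0.04,-0.0633,1],
    [0,0,-0.04,-0.0633,1],
    [0,0,-0.03,-0.0633,1],
    [0,0,0,0,1],
  ],
)

```text
t: 0.6
eef_pos: [0.2123, 0.5893, 0.3753]
eef_rot: [0.143, 3.137, 0.011]
wrist_force: [-0.3, 0.9, -0.8]
grip_width: 0.999
grip_force: 0.0
```

```bash
cat >> h.py <<'E'
from scipy.spatial.transform import Rotation as Ro
def go(tgt,yaw=None):
    """tool-frame shift from the present pose to tgt; yaw = world angle wanted of tool y from world y"""
    s=arm.state();R=Ro.from_rotvec(s["eef_rot"]).as_matrix()
    cur=np.arctan2(-R[0,1],R[1,1])
    print("t %.2f"%s["t"],"tcp",s["eef_pos"].round(4),"yaw %.4f"%cur,"tilt",R[:2,2].round(4),"w %.3f"%s["grip_width"],"f",s["wrist_force"].round(1),"turn",None if yaw is None else round(-(yaw-cur),4))
    for p in np.atleast_2d(tgt):print("  to",p.round(4),"shift",(R.T@(p-s["eef_pos"])).round(4))
E
python3 - <<'E'
from h import *
T=np.load("top0.npz");S=np.load("scene0.npz");p=T["p"];ct=cloud("top",T["d"]);cs=cloud("scene",S["d"])
c=np.array([[148,85],[685,135],[635,540],[103,485]])/6+[235,120]-.42
C=plane("top",c,.017);print("tray",C.round(4),C.mean(0).round(4))
for n,uv,z in(("nozzle",(232,330),.208),("cap",(512,390),.15),("nut",(265,242),.04),("collet",(520,265),.049)):
    print(n,plane("top",np.array(uv)/6+[235,120]-.42,z).round(4))
# circle fits of side points from scene+top clouds
P=np.r_[ct.reshape(-1,3),cs.reshape(-1,3)];src=np.r_[np.zeros(ct[...,0].size),np.ones(cs[...,0].size)]
from scipy.optimize import least_squares
for n,(x,y),r,z0,z1,zt in(("can",(.55,.055),.027,.04,.155,.2),("bottle",(.545,-.042),.029,.03,.09,.14),("purple",(.457,.145),.027,.03,.14,.2)):
    k=(np.hypot(P[:,0]-x,P[:,1]-y)<.045)&(P[:,2]>z0)&(P[:,2]<z1)
    f=least_squares(lambda q:np.hypot(P[k,0]-q[0],P[k,1]-q[1])-r,(x,y),loss="soft_l1",f_scale=.003)
    kk=(np.hypot(P[:,0]-x,P[:,1]-y)<.045)
    print(n,k.sum(),f.x.round(4),"zmax",[np.percentile(P[kk&(src==i),2],99.5).round(4) for i in(0,1)])
for n,(x,y) in dict(nut=(.63,.054),collet=(.622,-.043)).items():
    for i in(0,1):
        k=(np.hypot(P[:,0]-x,P[:,1]-y)<.03)&(P[:,2]>.02)&(P[:,2]<.06)&(src==i);print(n,i,k.sum(),np.percentile(P[k,2],[50,90,98]).round(4),P[k].mean(0).round(4))
for n,(x,y) in dict(nb=(.547,.3085),cb=(.4375,.298)).items():
    for i in(0,1):
        k=(np.abs(P[:,0]-x)<.02)&(np.abs(P[:,1]-y)<.02)&(src==i);k2=(np.hypot(P[:,0]-x,P[:,1]-y)<.015)&(src==i);print(n,i,np.percentile(P[k,2],[50,95]).round(4),np.median(P[k2,2]).round(4))
E
```

```text
tray [[ 0.6949  0.1069  0.017 ]
 [ 0.6794 -0.1096  0.017 ]
 [ 0.5156 -0.092   0.017 ]
 [ 0.533   0.12    0.017 ]] [0.6057 0.0063 0.017 ]
nozzle [[0.5698 0.0585 0.208 ]]
cap [[ 0.5585 -0.0381  0.15  ]]
nut [[0.6282 0.0569 0.04  ]]
collet [[ 0.6199 -0.0432  0.049 ]]
can 994 [0.5718 0.0606] zmax [np.float64(0.2082), np.float64(0.2063)]
bottle 499 [ 0.5604 -0.0367] zmax [np.float64(0.1513), np.float64(0.1498)]
purple 992 [0.4538 0.1527] zmax [np.float64(0.1964), np.float64(0.1943)]
nut 0 297 [0.039  0.0429 0.045 ] [0.6313 0.0556 0.038 ]
nut 1 143 [0.0391 0.0412 0.0419] [0.6239 0.0516 0.0364]
collet 0 97 [0.0481 0.0517 0.0547] [ 0.6195 -0.0428  0.0474]
collet 1 99 [0.044  0.0494 0.0504] [ 0.6165 -0.0474  0.0406]
nb 0 [0.0143 0.0183] 0.0145
nb 1 [0.0139 0.0159] 0.0141
cb 0 [0.0144 0.0198] 0.0141
cb 1 [0.0142 0.0198] 0.0139
```

View pics/c2.png

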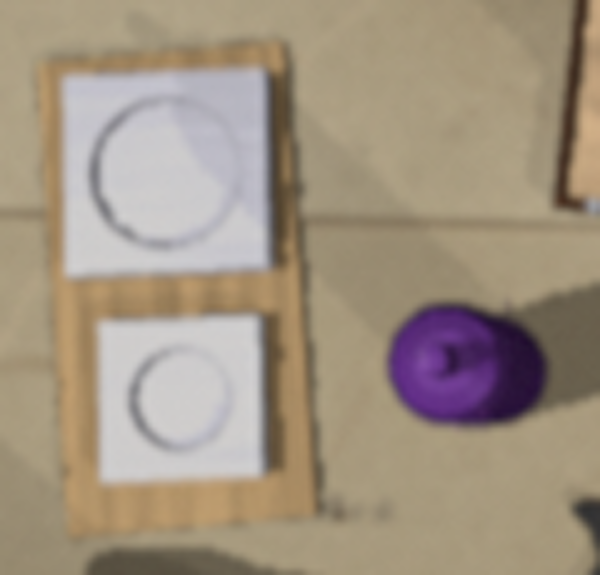

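Crop c2 gives the nut pocket centre at (167,172) and the collet pocket centre at (181,398). The purple look-alike stays at (445,360).

Run:
```python
from h import *
print(plane("top",np.array([[167,172],[181,398]])/5+[140,160]-.4,.02).round(4))
go([[.5695,.0595,.36],[.5695,.0595,.141]],-.083)
```

```text
[[0.544  0.3074 0.02  ]
 [0.4369 0.296  0.02  ]]
t 0.60 tcp [0.2123 0.5893 0.3753] yaw -0.0909 tilt [0.0019 0.0068] w 0.999 f [-0.3  0.9 -0.8] turn -0.0079
  to [0.5695 0.0595 0.36  ] shift [-0.4038 -0.4953  0.0124]
  to [0.5695 0.0595 0.141 ] shift [-0.4035 -0.4968  0.2314]
```

Call:
carry_out(
  series=[
    [-0.012,-0.015,0,-0.008,1],
    [-0.022,-0.027,0,0,1],
    [-0.026,-0.032,0.001,0,1],
    [-0.026,-0.032,0.001,0,1],
    [-0.026,-0.032,0.001,0,1],
    [-0.026,-0.032,0.001,0,1],
    [-0.026,-0.032,0.001,0,1],
    [-0.026,-0.032,0.001,0,1],
    [-0.026,-0.032,0.001,0,1],
    [-0.026,-0.032,0.001,0,1],
    [-0.026,-0.032,0.001,0,1],
    [-0.026,-0.032,0.001,0,1],
    [-0.026,-0.032,0.001,0,1],
    [-0.026,-0.032,0.001,0,1],
    [-0.026,-0.032,0.001,0,1],
    [-0.022,-0.027,0,0,1],
    [-0.01,-0.01,0,0,1],
    [0,0,0,0,1],
    [0,0,0,0,1],
  ],
)

```text
t: 2.5
eef_pos: [0.5718, 0.0619, 0.3569]
eef_rot: [-0.132, -3.137, -0.001]
wrist_force: [-0.9, 0.5, -0.4]
grip_width: 1.0
grip_force: 0.0
```

Run:
```python
from h import *
go([[.5695,.0595,.141]],-.083)
```

```text
t 2.50 tcp [0.5718 0.0619 0.3569] yaw -0.0839 tilt [-0.0016  0.0005] w 1.000 f [-0.9  0.5 -0.4] turn -0.0009
  to [0.5695 0.0595 0.141 ] shift [ 0.0017 -0.0027  0.2159]
```

Call:
carry_out(
  series=[
    [0.002,-0.003,0.02,0,1],
    [0,0,0.03,0,1],
    [0,0,0.03,0,1],
    [0,0,0.03,0,1],
    [0,0,0.03,0,1],
    [0,0,0.03,0,1],
    [0,0,0.026,0,1],
    [0,0,0.015,0,1],
    [0,0,0.005,0,1],
    [0,0,0,0,1],
    [0,0,0,0,-1],
    [0,0,0,0,-1],
    [0,0,0,0,-1],
    [0,0,0,0,-1],
    [0,0,0,0,-1],
    [0,0,0,0,-1],
  ],
)

```text
t: 4.1
eef_pos: [0.5705, 0.058, 0.142]
eef_rot: [0.133, 3.138, 0.001]
wrist_force: [-0.5, 0.8, 2.3]
grip_width: 0.603
grip_force: 29.9
```

Run:
```python
from h import *
go([[.554,-.315,.30]],-.083)
```

```text
t 4.10 tcp [0.5705 0.058  0.142 ] yaw -0.0845 tilt [0.0007 0.0005] w 0.603 f [-0.5  0.8  2.3] turn -0.0015
  to [ 0.554 -0.315  0.3  ] shift [-0.0151 -0.373  -0.1582]
```

Call:
carry_out(
  series=[
    [0,0,-0.008,0,-1],
    [0,0,-0.016,0,-1],
    [0,0,-0.026,0,-1],
    [0,0,-0.03,0,-1],
    [0,0,-0.03,0,-1],
    [0,0,-0.026,0,-1],
    [-0.001,-0.008,-0.016,0,-1],
    [-0.002,-0.016,-0.006,0,-1],
    [-0.002,-0.024,0,0,-1],
    [-0.002,-0.03,0,0,-1],
    [-0.002,-0.03,0,0,-1],
    [-0.001,-0.03,0,0,-1],
    [-0.001,-0.03,0,0,-1],
    [-0.001,-0.03,0,0,-1],
    [-0.001,-0.03,0,0,-1],
    [-0.001,-0.03,0,0,-1],
    [-0.001,-0.03,0,0,-1],
    [0,-0.03,0,0,-1],
    [0,-0.025,0,0,-1],
    [0,-0.016,0,0,-1],
  ],
)

```text
t: 6.1
eef_pos: [0.5527, -0.3045, 0.2985]
eef_rot: [-0.138, -3.136, 0.001]
wrist_force: [0.4, -0.1, -5.2]
grip_width: 0.6
grip_force: 29.9
```

Call:
carry_out(
  series=[
    [0,-0.01,0,0,-1],
    [0,-0.004,0,0,-1],
    [0,0,0,0,-1],
    [0,0,0,0,-1],
  ],
)

```text
t: 6.5
eef_pos: [0.5541, -0.3139, 0.2995]
eef_rot: [-0.13, -3.139, -0.001]
wrist_force: [-0.1, 0.6, -3.6]
grip_width: 0.6
grip_force: 29.9
```

Run:
```python
from h import *
go([[.554,-.315,.134]],-.083)
p,d=arm.capture("scene");cv2.imwrite("pics/s1.png",p)
```

```text
t 6.50 tcp [ 0.5541 -0.3139  0.2995] yaw -0.0831 tilt [-0.      0.0009] w 0.600 f [-0.1  0.6 -3.6] turn -0.0001
  to [ 0.554 -0.315  0.134] shift [-0.     -0.0013  0.1655]
```

View pics/s1.png

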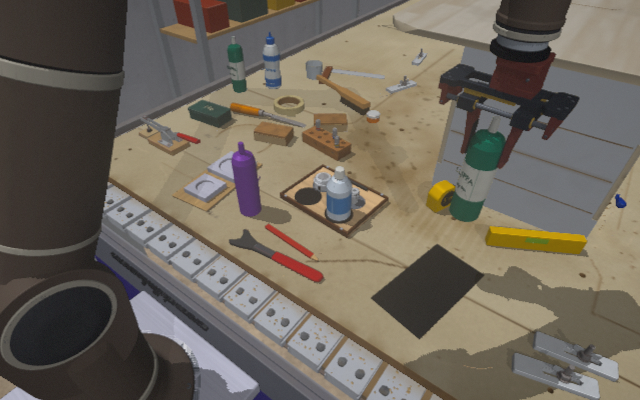

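The can hangs upright at (478,170) over the mat, and its bare front pad shows at (308,197).

Call:
carry_out(
  series=[
    [0,-0.001,0.015,0,-1],
    [0,0,0.025,0,-1],
    [0,0,0.03,0,-1],
    [0,0,0.03,0,-1],
    [0,0,0.026,0,-1],
    [0,0,0.018,0,-1],
    [0,0,0.01,0,-1],
    [0,0,0.006,0,-1],
    [0,0,0.004,0,-1],
    [0,0,0.002,0,-1],
    [0,0,0,0,-1],
    [0,0,0,0,-1],
  ],
)

```text
t: 7.75
eef_pos: [0.5539, -0.3164, 0.1343]
eef_rot: [0.133, 3.138, -0.001]
wrist_force: [0.3, 0.2, -4.3]
grip_width: 0.603
grip_force: 29.9
```

Call:
carry_out(
  series=[
    [0,0,0.001,0,-1],
    [0,0,0.001,0,-1],
    [0,0,0,0,-1],
    [0,0,0,0,0.4],
    [0,0,0,0,0.7],
    [0,0,0,0,1],
    [0,0,0,0,1],
    [0,0,0,0,1],
    [0,0,-0.01,0,1],
    [0,0,-0.025,0,1],
    [0,0,-0.035,0,1],
    [0,0,-0.035,0,1],
    [0,0,-0.035,0,1],
    [0,0,-0.02,0,1],
    [0,0,0,0,1],
  ],
)

```text
t: 9.25
eef_pos: [0.5546, -0.3173, 0.2958]
eef_rot: [0.133, 3.133, -0.004]
wrist_force: [-0.9, 0.1, -0.3]
grip_width: 1.0
grip_force: 0.0
```

Run:
```python
from h import *
go([[.559,-.0385,.29],[.559,-.0385,.083]],-.083)
```

```text
t 9.25 tcp [ 0.5546 -0.3173  0.2958] yaw -0.0849 tilt [ 0.0057 -0.0025] w 1.000 f [-0.9  0.1 -0.3] turn -0.0019
  to [ 0.559  -0.0385  0.29  ] shift [0.0193 0.2782 0.0051]
  to [ 0.559  -0.0385  0.083 ] shift [0.0205 0.2786 0.2121]
```

Call:
carry_out(
  series=[
    [0.001,0.014,0,0,1],
    [0.002,0.028,0,0,1],
    [0.003,0.034,0,0,1],
    [0.003,0.034,0,0,1],
    [0.003,0.034,0,0,1],
    [0.003,0.034,0,0,1],
    [0.002,0.034,0,0,1],
    [0.002,0.034,0,0,1],
    [0.001,0.022,0,0,1],
    [0,0.01,0.01,0,1],
    [0,0,0.02,0,1],
    [0,0,0.03,0,1],
    [0,0,0.02,0,1],
    [0,0,0,0,1],
  ],
)

```text
t: 10.65
eef_pos: [0.5544, -0.0377, 0.2076]
eef_rot: [-0.133, -3.132, 0.002]
wrist_force: [-0.3, 0.2, -0.3]
grip_width: 0.996
grip_force: 0.0
```

Run:
```python
from h import *
go([[.559,-.0385,.083]],-.083)
p,d=arm.capture("scene");cv2.imwrite("pics/s2.png",p)
P=cloud("scene",d).reshape(-1,3);print("can",np.median(P[(abs(P[:,0]-.54)<.06)&(abs(P[:,1]+.315)<.05)&(P[:,2]>.03)],0))
```

```text
t 10.65 tcp [ 0.5544 -0.0377  0.2076] yaw -0.0851 tilt [-0.0071 -0.0009] w 0.996 f [-0.3  0.2 -0.3] turn -0.0021
  to [ 0.559  -0.0385  0.083 ] shift [-0.0056 -0.0002  0.1246]
can [ 0.53455256 -0.31821036  0.12256634]
```

View pics/s2.png

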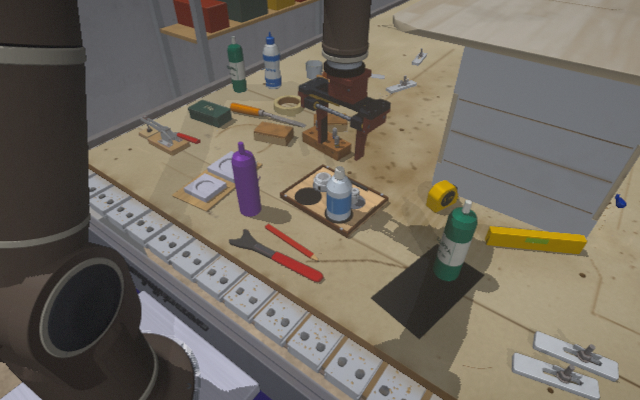

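The can stands upright on the mat at (455,245). The gripper is above the bottle at (339,195).

Call:
carry_out(
  series=[
    [-0.003,0,0.01,0.0,1],
    [-0.001,0,0.02,0,1],
    [0,0,0.025,0,1],
    [0,0,0.025,0,1],
    [0,0,0.02,0,1],
    [0,0,0.015,0,1],
    [0,0,0.007,0,1],
    [0,0,0.002,0,1],
    [0,0,0,0,1],
    [0,0,0,0,-1],
    [0,0,0,0,-1],
    [0,0,0,0,-1],
    [0,0,0,0,-1],
    [0,0,0,0,-1],
    [0,0,0,0,-1],
  ],
)

```text
t: 12.2
eef_pos: [0.5613, -0.0377, 0.0879]
eef_rot: [0.133, 3.138, 0.0]
wrist_force: [-0.5, -0.2, 3.3]
grip_width: 0.651
grip_force: 30.0
```

Run:
```python
from h import *
go([[.446,-.293,.24],[.446,-.293,.074]],-.083)
```

```text
t 12.20 tcp [ 0.5613 -0.0377  0.0879] yaw -0.0845 tilt [0.0005 0.0002] w 0.651 f [-0.5 -0.2  3.3] turn -0.0015
  to [ 0.446 -0.293  0.24 ] shift [ 0.0933 -0.2641 -0.1522]
  to [ 0.446 -0.293  0.074] shift [ 0.0934 -0.2641  0.0138]
```

Call:
carry_out(
  series=[
    [0,0,-0.006,0,-1],
    [0,0,-0.014,0,-1],
    [0,0,-0.022,0,-1],
    [0,0,-0.026,0,-1],
    [0.002,-0.006,-0.022,0,-1],
    [0.005,-0.014,-0.014,0,-1],
    [0.008,-0.023,-0.006,0,-1],
    [0.01,-0.028,0,0,-1],
    [0.01,-0.028,0,0,-1],
    [0.01,-0.028,0,0,-1],
    [0.01,-0.028,0,0,-1],
    [0.01,-0.028,0,0,-1],
    [0.01,-0.028,0,0,-1],
    [0.008,-0.023,0,0,-1],
    [0.006,-0.016,0,0,-1],
    [0.003,-0.01,0,0,-1],
    [0.001,-0.004,0,0,-1],
    [0,0,0,0,-1],
    [0,0,0,0,-1],
  ],
)

```text
t: 14.1
eef_pos: [0.4465, -0.2922, 0.1975]
eef_rot: [-0.131, -3.139, -0.001]
wrist_force: [0.1, 0.3, -2.9]
grip_width: 0.652
grip_force: 29.9
```

Run:
```python
from h import *
go([[.446,-.293,.08]],-.083)
```

```text
t 14.10 tcp [ 0.4465 -0.2922  0.1975] yaw -0.0834 tilt [-0.0001  0.0005] w 0.652 f [ 0.1  0.3 -2.9] turn -0.0004
  to [ 0.446 -0.293  0.08 ] shift [ 0.0004 -0.0009  0.1175]
```

Call:
carry_out(
  series=[
    [0,-0.001,0.012,0,-1],
    [0,0,0.02,0,-1],
    [0,0,0.025,0,-1],
    [0,0,0.022,0,-1],
    [0,0,0.016,0,-1],
    [0,0,0.01,0,-1],
    [0,0,0.006,0,-1],
    [0,0,0.004,0,-1],
    [0,0,0.002,0,-1],
    [0,0,0,0,-1],
    [0,0,0,0,-1],
  ],
)

```text
t: 15.2
eef_pos: [0.4464, -0.2942, 0.0812]
eef_rot: [0.133, 3.138, -0.0]
wrist_force: [-0.2, -0.2, -2.2]
grip_width: 0.653
grip_force: 29.9
```

Call:
carry_out(
  series=[
    [0,0,0.001,0,-1],
    [0,0,0.001,0,-1],
    [0,0,0,0,-1],
    [0,0,0,0,0.5],
    [0,0,0,0,0.8],
    [0,0,0,0,1],
    [0,0,0,0,1],
    [0,0,0,0,1],
    [0,0,-0.01,0,1],
    [0,0,-0.025,0,1],
    [0,0,-0.03,0,1],
    [0,0,-0.03,0,1],
    [0,0,-0.02,0,1],
    [0,0,0,0,1],
  ],
)

```text
t: 16.6
eef_pos: [0.4474, -0.2951, 0.1971]
eef_rot: [0.133, 3.134, -0.003]
wrist_force: [0.1, 0.4, -1.3]
grip_width: 1.0
grip_force: 0.0
```

```bash
cat > meas.py <<'E'
from h import *
from scipy.optimize import least_squares
p,d=arm.capture("top");ps,ds=arm.capture("scene");np.savez("last.npz",p=p,d=d,ps=ps,ds=ds)
P=np.r_[cloud("top",d).reshape(-1,3),cloud("scene",ds).reshape(-1,3)]
def fit(n,x,y,r,z0,z1):
    k=(np.hypot(P[:,0]-x,P[:,1]-y)<r+.02)&(P[:,2]>z0)&(P[:,2]<z1)
    f=least_squares(lambda q:np.hypot(P[k,0]-q[0],P[k,1]-q[1])-r,(x,y),loss="soft_l1",f_scale=.003)
    kk=(np.hypot(P[:,0]-x,P[:,1]-y)<r+.01);print(n,k.sum(),f.x.round(4),"zmax",np.percentile(P[kk,2],99.5).round(4))
E
python3 - <<'E'
from meas import *
go([[.628,.0555,.20],[.628,.0555,.031]],-.083)
fit("can",.555,-.317,.027,.03,.145);fit("bottle",.4464,-.294,.029,.02,.08)
cv2.imwrite("pics/t3.png",cv2.resize(p[120:285,235:475],None,fx=3.3,fy=3.3,interpolation=cv2.INTER_CUBIC))
E
```

```text
t 16.70 tcp [ 0.4461 -0.294   0.1941] yaw -0.0844 tilt [ 0.0011 -0.0001] w 1.000 f [-0.4  1.   0.3] turn -0.0014
  to [0.628  0.0555 0.2   ] shift [-0.1518  0.3636 -0.0058]
  to [0.628  0.0555 0.031 ] shift [-0.1516  0.3636  0.1632]
can 1317 [ 0.5553 -0.3149] zmax 0.1987
bottle 600 [ 0.4454 -0.293 ] zmax 0.6235
```

View pics/t3.png

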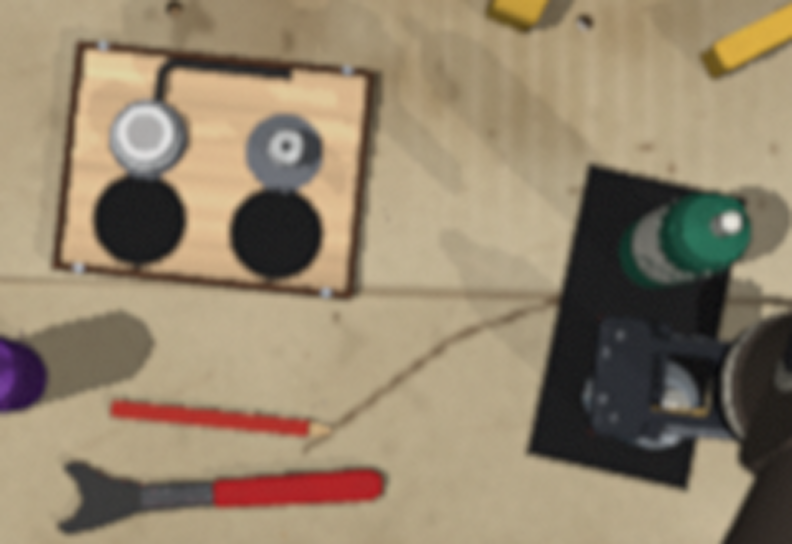

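The top crop shows the can standing on the mat at (700,235) and the bottle there under the gripper at (665,400). The bare pads are at (140,218) and (276,232), the nut at (145,132) and the collet at (286,147). Next is the nut.

Call:
carry_out(
  series=[
    [-0.004,0.01,-0.012,0,0.55],
    [-0.01,0.022,-0.01,0,0.55],
    [-0.014,0.034,0,0,0.55],
    [-0.016,0.038,0,0,0.55],
    [-0.016,0.038,0,0,0.55],
    [-0.016,0.038,0,0,0.55],
    [-0.016,0.038,0,0,0.55],
    [-0.016,0.038,0,0,0.55],
    [-0.016,0.038,0,0,0.55],
    [-0.014,0.034,0,0,0.55],
    [-0.009,0.022,0,0,0.55],
    [-0.005,0.014,0,0,0.55],
    [0,0,0.02,0,0.55],
    [0,0,0.03,0,0.55],
    [0,0,0.03,0,0.55],
    [0,0,0.015,0,0.55],
    [0,0,0,0,0.55],
    [0,0,0,0,0.55],
  ],
)

```text
t: 18.5
eef_pos: [0.6286, 0.0553, 0.1212]
eef_rot: [0.134, 3.139, -0.0]
wrist_force: [0.9, -0.1, -0.1]
grip_width: 0.775
grip_force: 0.0
```

Run:
```python
from h import *
L=np.load("last.npz");p=L["p"]
m=(p.max(2)<50).astype(np.uint8)
m[:, :250]=0;m[:,350:]=0;m[:168]=0;m[210:]=0
m=cv2.morphologyEx(m,cv2.MORPH_OPEN,np.ones((9,9)))
for c in cv2.findContours(m,0,2)[0]:
    (u,v),r=cv2.minEnclosingCircle(c);M=cv2.moments(c);print("pad",plane("top",(M["m10"]/M["m00"],M["m01"]/M["m00"]),.012).round(4),r)
q=np.array([[145,132],[286,147]])/3.3+[235,120]-.35
print(plane("top",q,.04)[0].round(4),plane("top",q,.049)[1].round(4))
go([[.628,.0555,.031]],-.083)
```

```text
pad [[ 0.5611 -0.0386  0.012 ]] 12.861615180969238
pad [[0.5687 0.0612 0.012 ]] 12.89099407196045
[0.6289 0.0573 0.04  ] [ 0.6188 -0.0434  0.049 ]
t 18.50 tcp [0.6286 0.0553 0.1212] yaw -0.0852 tilt [ 0.0002 -0.0002] w 0.775 f [ 0.9 -0.1 -0.1] turn -0.0022
  to [0.628  0.0555 0.031 ] shift [0.0006 0.0002 0.0902]
```

Call:
carry_out(
  series=[
    [0,0.001,0.015,0,0.55],
    [0,0,0.022,0,0.55],
    [0,0,0.022,0,0.55],
    [0,0,0.016,0,0.55],
    [0,0,0.01,0,0.55],
    [0,0,0.005,0,0.55],
    [0,0,0,0,0.55],
    [0,0,0,0,0.55],
    [0,0,0,0,-1],
    [0,0,0,0,-1],
    [0,0,0,0,-1],
    [0,0,0,0,-1],
    [0,0,0,0,-1],
  ],
)

```text
t: 19.8
eef_pos: [0.6287, 0.0572, 0.0312]
eef_rot: [0.133, 3.138, 0.001]
wrist_force: [-1.0, 1.4, 4.3]
grip_width: 0.556
grip_force: 30.0
```

Run:
```python
from h import *
go([[.544,.3074,.14],[.544,.3074,.033]],-.083)
```

```text
t 19.80 tcp [0.6287 0.0572 0.0312] yaw -0.0845 tilt [0.0009 0.0006] w 0.556 f [-1.   1.4  4.3] turn -0.0015
  to [0.544  0.3074 0.14  ] shift [ 0.1055  0.2423 -0.1087]
  to [0.544  0.3074 0.033 ] shift [ 0.1055  0.2422 -0.0017]
```

Call:
carry_out(
  series=[
    [0,0,-0.006,0,-1],
    [0,0,-0.016,0,-1],
    [0,0,-0.025,0,-1],
    [0.002,0.006,-0.025,0,-1],
    [0.006,0.014,-0.02,0,-1],
    [0.01,0.022,-0.008,0,-1],
    [0.012,0.028,0,0,-1],
    [0.012,0.028,0,0,-1],
    [0.012,0.028,0,0,-1],
    [0.012,0.028,0,0,-1],
    [0.012,0.028,0,0,-1],
    [0.01,0.024,0,0,-1],
    [0.008,0.018,0,0,-1],
    [0.006,0.012,0,0,-1],
    [0.003,0.006,0,0,-1],
    [0,0,0,0,-1],
    [0,0,0,0,-1],
  ],
)

```text
t: 21.5
eef_pos: [0.5447, 0.3055, 0.1308]
eef_rot: [0.135, 3.138, -0.001]
wrist_force: [-0.3, -0.5, -2.0]
grip_width: 0.558
grip_force: 30.0
```

Run:
```python
from h import *
go([[.544,.3074,.033]],-.083)
```

```text
t 21.50 tcp [0.5447 0.3055 0.1308] yaw -0.0858 tilt [ 0.0004 -0.0007] w 0.558 f [-0.3 -0.5 -2. ] turn -0.0028
  to [0.544  0.3074 0.033 ] shift [0.0009 0.0019 0.0978]
```

Call:
carry_out(
  series=[
    [0.001,0.002,0.012,0,-1],
    [0,0,0.02,0,-1],
    [0,0,0.022,0,-1],
    [0,0,0.018,0,-1],
    [0,0,0.012,0,-1],
    [0,0,0.007,0,-1],
    [0,0,0.004,0,-1],
    [0,0,0.002,0,-1],
    [0,0,0,0,-1],
    [0,0,0,0,-1],
  ],
)

```text
t: 22.5
eef_pos: [0.5437, 0.3091, 0.0343]
eef_rot: [0.133, 3.138, 0.001]
wrist_force: [-0.3, 0.2, -1.8]
grip_width: 0.552
grip_force: 30.0
```

Call:
carry_out(
  series=[
    [0,-0.001,0.001,0,-1],
    [0,0,0.001,0,-1],
    [0,0,0,0,-1],
    [0,0,0,0,0.3],
    [0,0,0,0,0.5],
    [0,0,0,0,0.5],
    [0,0,0,0,0.5],
    [0,0,-0.01,0,0.5],
    [0,0,-0.025,0,0.5],
    [0,0,-0.035,0,0.5],
    [0,0,-0.025,0,0.3],
    [0,0,-0.01,0,0.3],
    [0,0,0,0,0.3],
  ],
)

```text
t: 23.8
eef_pos: [0.544, 0.3084, 0.1383]
eef_rot: [0.133, 3.136, 0.003]
wrist_force: [0.5, -0.8, -0.0]
grip_width: 0.654
grip_force: 0.0
```

Run:
```python
from h import *
go([[.6195,-.0433,.13],[.6195,-.0433,.031]],-.083)
p,d=arm.capture("scene");cv2.imwrite("pics/s4.png",cv2.resize(p[130:260,130:400],None,fx=2.9,fy=2.9,interpolation=cv2.INTER_CUBIC))
```

```text
t 23.80 tcp [0.544  0.3084 0.1383] yaw -0.0846 tilt [0.0024 0.0019] w 0.654 f [ 0.5 -0.8 -0. ] turn -0.0016
  to [ 0.6195 -0.0433  0.13  ] shift [-0.1049 -0.3441  0.0078]
  to [ 0.6195 -0.0433  0.031 ] shift [-0.1047 -0.3443  0.1068]
```

View pics/s4.png

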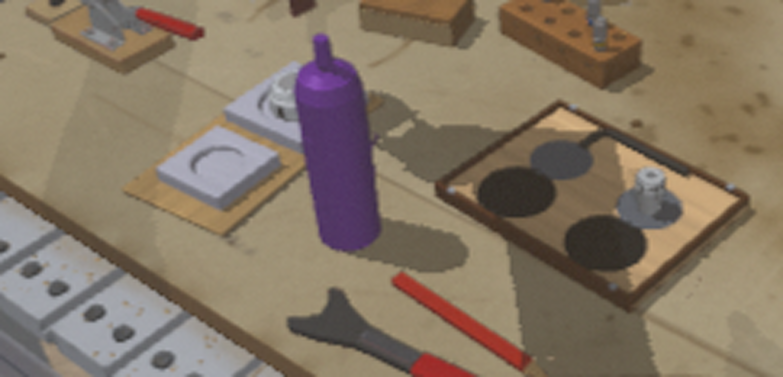

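The nut sits in the large pocket at (285,95) in this crop. The collet is on its grey pad with its collar on top at (650,180).

Call:
carry_out(
  series=[
    [-0.004,-0.013,0,0,0.3],
    [-0.008,-0.026,0,0,0.3],
    [-0.011,-0.036,0,0,0.3],
    [-0.012,-0.039,0,0,0.3],
    [-0.012,-0.039,0,0,0.3],
    [-0.012,-0.039,0,0,0.3],
    [-0.012,-0.039,0,0,0.3],
    [-0.012,-0.039,0,0,0.3],
    [-0.011,-0.036,0,0,0.3],
    [-0.008,-0.024,0,0,0.3],
    [-0.003,-0.014,0,0,0.3],
    [0,0,0.02,0,0.3],
    [0,0,0.02,0,0.3],
    [0,0,0,0,0.3],
    [0,0,0,0,0.3],
  ],
)

```text
t: 25.35
eef_pos: [0.6181, -0.0434, 0.096]
eef_rot: [-0.132, -3.137, 0.0]
wrist_force: [-0.6, 0.4, -0.6]
grip_width: 0.656
grip_force: 0.0
```

Run:
```python
from h import *
go([[.6195,-.0433,.031]],-.083)
```

```text
t 25.35 tcp [ 0.6181 -0.0434  0.096 ] yaw -0.0840 tilt [-0.002  0.   ] w 0.656 f [-0.6  0.4 -0.6] turn -0.001
  to [ 0.6195 -0.0433  0.031 ] shift [-0.0015  0.0003  0.065 ]
```

Call:
carry_out(
  series=[
    [-0.001,0,0.012,0,0.3],
    [0,0,0.018,0,0.3],
    [0,0,0.016,0,0.3],
    [0,0,0.01,0,0.3],
    [0,0,0.006,0,0.3],
    [0,0,0.003,0,0.3],
    [0,0,0,0,0.3],
    [0,0,0,0,0.3],
    [0,0,0,0,-1],
    [0,0,0,0,-1],
    [0,0,0,0,-1],
    [0,0,0,0,-1],
    [0,0,0,0,-1],
    [0,0,0,0,-1],
  ],
)

```text
t: 26.75
eef_pos: [0.6199, -0.0437, 0.0317]
eef_rot: [0.133, 3.139, 0.0]
wrist_force: [0.2, 0.4, 1.3]
grip_width: 0.276
grip_force: 30.0
```

Run:
```python
from h import *
go([[.60,.297,.14],[.4372,.2965,.14]],-.083)
```

```text
t 26.75 tcp [ 0.6199 -0.0437  0.0317] yaw -0.0845 tilt [0.0001 0.0001] w 0.276 f [0.2 0.4 1.3] turn -0.0015
  to [0.6   0.297 0.14 ] shift [ 0.0486  0.3378 -0.1083]
  to [0.4372 0.2965 0.14  ] shift [ 0.2108  0.3236 -0.1083]
```

Call:
carry_out(
  series=[
    [0,0,-0.006,0,-1],
    [0,0,-0.018,0,-1],
    [0,0,-0.03,0,-1],
    [0,0.006,-0.03,0,-1],
    [0.002,0.014,-0.026,0,-1],
    [0.004,0.024,-0.014,0,-1],
    [0.008,0.032,-0.006,0,-1],
    [0.01,0.036,0,0,-1],
    [0.01,0.036,0,0,-1],
    [0.01,0.036,0,0,-1],
    [0.01,0.036,0,0,-1],
    [0.011,0.036,0,0,-1],
    [0.014,0.032,0,0,-1],
    [0.018,0.024,0,0,-1],
    [0.022,0.012,0,0,-1],
    [0.026,0,0,0,-1],
    [0.026,0,0,0,-1],
    [0.022,0,0,0,-1],
    [0.012,0,0,0,-1],
    [0.005,0,0,0,-1],
  ],
)

```text
t: 28.75
eef_pos: [0.4372, 0.297, 0.162]
eef_rot: [0.131, 3.139, 0.001]
wrist_force: [-0.6, -0.4, -0.6]
grip_width: 0.271
grip_force: 30.0
```

Call:
carry_out(
  series=[
    [0,0,0.01,0,-1],
    [0,0,0.018,0,-1],
    [0,0,0.018,0,-1],
    [0,0,0.006,0,-1],
    [0,0,0,0,-1],
    [0,0,0,0,-1],
  ],
)

```text
t: 29.35
eef_pos: [0.4387, 0.2966, 0.1098]
eef_rot: [0.134, 3.138, -0.0]
wrist_force: [0.7, -0.2, -0.2]
grip_width: 0.274
grip_force: 30.0
```

Run:
```python
from h import *
go([[.4372,.2965,.0337]],-.083)
p,d=arm.capture("scene");cv2.imwrite("pics/s5.png",cv2.resize(p[60:260,130:400],None,fx=2.9,fy=2.9,interpolation=cv2.INTER_CUBIC))
```

```text
t 29.35 tcp [0.4387 0.2966 0.1098] yaw -0.0853 tilt [ 0.0004 -0.0001] w 0.274 f [ 0.7 -0.2 -0.2] turn -0.0023
  to [0.4372 0.2965 0.0337] shift [ 0.0015 -0.0002  0.0761]
```

View pics/s5.png

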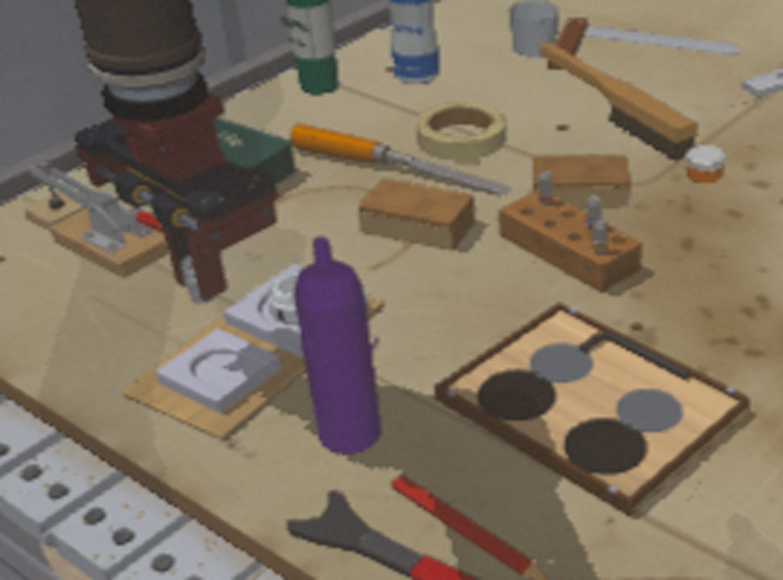

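The collet is held at (190,280), above the small pocket, and the caddy is empty.

Call:
carry_out(
  series=[
    [0.001,0,0.01,0,-1],
    [0,0,0.018,0,-1],
    [0,0,0.018,0,-1],
    [0,0,0.012,0,-1],
    [0,0,0.008,0,-1],
    [0,0,0.005,0,-1],
    [0,0,0.003,0,-1],
    [0,0,0.001,0,-1],
    [0,0,0,0,-1],
    [0,0,0,0,-1],
  ],
)

```text
t: 30.4
eef_pos: [0.4372, 0.297, 0.035]
eef_rot: [0.133, 3.138, 0.001]
wrist_force: [0.0, 0.3, 0.0]
grip_width: 0.272
grip_force: 30.0
```

Call:
carry_out(
  series=[
    [0,0,0.001,0,-1],
    [0,0,0.001,0,-1],
    [0,0,0,0,-1],
    [0,0,0,0,-0.2],
    [0,0,0,0,0],
    [0,0,0,0,0.2],
    [0,0,0,0,0.2],
    [0,0,-0.01,0,0.2],
    [0,0,-0.02,0,0.2],
    [0,0,-0.03,0,0.5],
    [0,0,-0.035,0,1],
    [0,0,-0.035,0,1],
    [0,0,-0.035,0,1],
    [0,0,-0.035,0,1],
    [0,0,-0.02,0,1],
    [0,0,0,0,1],
  ],
)

```text
t: 32.0
eef_pos: [0.4382, 0.2975, 0.2564]
eef_rot: [0.133, 3.135, 0.007]
wrist_force: [-0.2, 0.2, 0.0]
grip_width: 1.002
grip_force: 0.0
```

Run:
```python
from meas import *
go([[.447,-.294,.24],[.447,-.294,.0795]],-.083)
fit("can",.555,-.317,.027,.03,.145);fit("bottle",.4464,-.294,.029,.02,.08);fit("nut",.544,.308,.025,.025,.038);fit("collet",.437,.297,.013,.022,.055)
cv2.imwrite("pics/t6.png",np.hstack([cv2.resize(ps[130:230,150:270],None,fx=3.3,fy=3.3,interpolation=2),cv2.resize(ps[180:280,390:510],None,fx=3.3,fy=3.3,interpolation=2)]))
```

```text
t 32.10 tcp [0.4368 0.2967 0.2529] yaw -0.0845 tilt [0.0004 0.0007] w 1.003 f [ 0.1 -1.1 -0.1] turn -0.0015
  to [ 0.447 -0.294  0.24 ] shift [-0.0601 -0.5878  0.0125]
  to [ 0.447  -0.294   0.0795] shift [-0.06   -0.5879  0.173 ]
can 1510 [ 0.5554 -0.3149] zmax 0.1992
bottle 733 [ 0.4454 -0.2933] zmax 0.1423
nut 177 [0.5449 0.3078] zmax 0.0472
collet 155 [0.4383 0.2976] zmax 0.6672
```

View pics/t6.png

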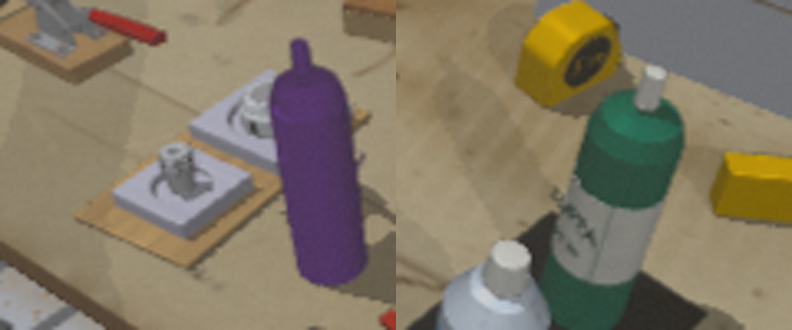

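The collet stands upright in the small pocket at (178,170) and the nut sits in the large one. The can and bottle stand upright on the mat. The bottle goes back first.

Call:
carry_out(
  series=[
    [-0.002,-0.014,0,0,1],
    [-0.003,-0.028,0,0,1],
    [-0.004,-0.038,0,0,1],
    [-0.004,-0.042,0,0,1],
    [-0.004,-0.042,0,0,1],
    [-0.004,-0.042,0,0,1],
    [-0.004,-0.042,0,0,1],
    [-0.004,-0.042,0,0,1],
    [-0.004,-0.042,0,0,1],
    [-0.004,-0.042,0,0,1],
    [-0.004,-0.042,0,0,1],
    [-0.004,-0.042,0,0,1],
    [-0.004,-0.04,0,0,1],
    [-0.004,-0.036,0,0,1],
    [-0.004,-0.03,0,0,1],
    [-0.002,-0.016,0,0,1],
    [-0.001,-0.008,0,0,1],
    [0,0,0,0,1],
    [0,0,0,0,1],
  ],
)

```text
t: 34.0
eef_pos: [0.4466, -0.2933, 0.2521]
eef_rot: [-0.133, -3.138, -0.001]
wrist_force: [0.3, 0.3, -0.5]
grip_width: 0.998
grip_force: 0.0
```

Run:
```python
from h import *
go([[.4462,-.294,.077]],-.083)
```

```text
t 34.00 tcp [ 0.4466 -0.2933  0.2521] yaw -0.0844 tilt [-0.0011  0.0009] w 0.998 f [ 0.3  0.3 -0.5] turn -0.0014
  to [ 0.4462 -0.294   0.077 ] shift [ 1.000e-04 -9.000e-04  1.751e-01]
```

Call:
carry_out(
  series=[
    [0,-0.001,0.015,0,1],
    [0,0,0.026,0,1],
    [0,0,0.03,0,1],
    [0,0,0.03,0,1],
    [0,0,0.028,0,1],
    [0,0,0.022,0,1],
    [0,0,0.014,0,1],
    [0,0,0.007,0,1],
    [0,0,0.002,0,1],
    [0,0,0,0,1],
    [0,0,0,0,1],
    [0,0,0,0,-1],
    [0,0,0,0,-1],
    [0,0,0,0,-1],
    [0,0,0,0,-1],
    [0,0,0,0,-1],
    [0,0,0,0,-1],
  ],
)

```text
t: 35.7
eef_pos: [0.4471, -0.295, 0.0787]
eef_rot: [0.133, 3.139, 0.0]
wrist_force: [0.6, 1.7, 1.9]
grip_width: 0.65
grip_force: 29.9
```

Run:
```python
from h import *
go([[.5615,-.038,.19]],-.083)
```

```text
t 35.70 tcp [ 0.4471 -0.295   0.0787] yaw -0.0845 tilt [0.0002 0.0003] w 0.650 f [0.6 1.7 1.9] turn -0.0015
  to [ 0.5615 -0.038   0.19  ] shift [-0.0923  0.2657 -0.1112]
```

Call:
carry_out(
  series=[
    [0,0,-0.006,0,-1],
    [0,0,-0.016,0,-1],
    [0,0,-0.025,0,-1],
    [0,0.004,-0.028,0,-1],
    [0,0.012,-0.022,0,-1],
    [-0.002,0.022,-0.01,0,-1],
    [-0.006,0.028,-0.003,0,-1],
    [-0.01,0.03,0,0,-1],
    [-0.012,0.03,0,0,-1],
    [-0.012,0.03,0,0,-1],
    [-0.012,0.03,0,0,-1],
    [-0.012,0.026,0,0,-1],
    [-0.011,0.022,0,0,-1],
    [-0.008,0.016,0,0,-1],
    [-0.005,0.01,0,0,-1],
    [-0.002,0.006,0,0,-1],
    [0,0,0,0,-1],
    [0,0,0,0,-1],
  ],
)

```text
t: 37.5
eef_pos: [0.5606, -0.039, 0.1887]
eef_rot: [-0.135, -3.138, 0.001]
wrist_force: [0.7, 1.4, -2.9]
grip_width: 0.651
grip_force: 29.9
```

Run:
```python
from h import *
go([[.5615,-.038,.0887]],-.083)
```

```text
t 37.50 tcp [ 0.5606 -0.039   0.1887] yaw -0.0859 tilt [-0.0003 -0.0005] w 0.651 f [ 0.7  1.4 -2.9] turn -0.0029
  to [ 0.5615 -0.038   0.0887] shift [-0.0008  0.0011  0.1   ]
```

Call:
carry_out(
  series=[
    [0,0.001,0.012,0,-1],
    [0,0,0.02,0,-1],
    [0,0,0.022,0,-1],
    [0,0,0.018,0,-1],
    [0,0,0.013,0,-1],
    [0,0,0.007,0,-1],
    [0,0,0.004,0,-1],
    [0,0,0.003,0,-1],
    [0,0,0.001,0,-1],
    [0,0,0,0,-1],
    [0,0,0,0,-1],
  ],
)

```text
t: 38.6
eef_pos: [0.5615, -0.0368, 0.0891]
eef_rot: [0.133, 3.138, 0.0]
wrist_force: [-0.2, -0.1, -3.2]
grip_width: 0.649
grip_force: 29.9
```

Call:
carry_out(
  series=[
    [0,-0.001,0.001,0,-1],
    [0,0,0.001,0,-1],
    [0,0,0,0,-1],
    [0,0,0,0,0.5],
    [0,0,0,0,0.8],
    [0,0,0,0,1],
    [0,0,0,0,1],
    [0,0,0,0,1],
    [0,0,-0.01,0,1],
    [0,0,-0.025,0,1],
    [0,0,-0.035,0,1],
    [0,0,-0.04,0,1],
    [0,0,-0.04,0,1],
    [0,0,-0.035,0,1],
    [0,0,-0.02,0,1],
    [0,0,-0.005,0,1],
    [0,0,0,0,1],
  ],
)

```text
t: 40.3
eef_pos: [0.5612, -0.0379, 0.2971]
eef_rot: [0.133, 3.138, 0.001]
wrist_force: [-0.5, 1.0, -0.1]
grip_width: 0.998
grip_force: 0.0
```

Run:
```python
from h import *
go([[.5545,-.3165,.30],[.5545,-.3165,.133]],-.083)
```

```text
t 40.30 tcp [ 0.5612 -0.0379  0.2971] yaw -0.0846 tilt [0.0012 0.0005] w 0.998 f [-0.5  1.  -0.1] turn -0.0016
  to [ 0.5545 -0.3165  0.3   ] shift [-0.0169 -0.2782 -0.003 ]
  to [ 0.5545 -0.3165  0.133 ] shift [-0.0167 -0.2783  0.164 ]
```

Call:
carry_out(
  series=[
    [-0.001,-0.014,0,0,1],
    [-0.002,-0.028,0,0,1],
    [-0.002,-0.035,0,0,1],
    [-0.002,-0.036,0,0,1],
    [-0.002,-0.036,0,0,1],
    [-0.002,-0.036,0,0,1],
    [-0.002,-0.035,0,0,1],
    [-0.002,-0.028,0,0,1],
    [-0.001,-0.02,0,0,1],
    [-0.001,-0.01,0,0,1],
    [0,0,0,0,1],
    [0,0,0.02,0,1],
    [0,0,0.03,0,1],
    [0,0,0.01,0,1],
    [0,0,0,0,1],
    [0,0,0,0,1],
  ],
)

```text
t: 41.9
eef_pos: [0.555, -0.316, 0.2374]
eef_rot: [0.132, 3.138, -0.0]
wrist_force: [0.4, -0.0, 1.2]
grip_width: 0.998
grip_force: 0.0
```

Run:
```python
from h import *
go([[.5545,-.3160,.133]],-.083)
```

```text
t 41.90 tcp [ 0.555  -0.316   0.2374] yaw -0.0839 tilt [ 0.0005 -0.0002] w 0.998 f [ 0.4 -0.   1.2] turn -0.0009
  to [ 0.5545 -0.316   0.133 ] shift [ 0.0006 -0.      0.1044]
```

Call:
carry_out(
  series=[
    [0,0,0.012,0,1],
    [0,0,0.022,0,1],
    [0,0,0.024,0,1],
    [0,0,0.02,0,1],
    [0,0,0.014,0,1],
    [0,0,0.008,0,1],
    [0,0,0.004,0,1],
    [0,0,0,0,1],
    [0,0,0,0,1],
    [0,0,0,0,-1],
    [0,0,0,0,-1],
    [0,0,0,0,-1],
    [0,0,0,0,-1],
    [0,0,0,0,-1],
    [0,0,0,0,-1],
  ],
)

```text
t: 43.4
eef_pos: [0.5546, -0.3161, 0.1327]
eef_rot: [0.133, 3.139, 0.0]
wrist_force: [-0.4, 0.5, 0.5]
grip_width: 0.598
grip_force: 30.0
```

Run:
```python
from h import *
go([[.5695,.0597,.31]],-.083)
```

```text
t 43.40 tcp [ 0.5546 -0.3161  0.1327] yaw -0.0844 tilt [0.     0.0003] w 0.598 f [-0.4  0.5  0.5] turn -0.0014
  to [0.5695 0.0597 0.31  ] shift [ 0.0169  0.3757 -0.1772]
```

Call:
carry_out(
  series=[
    [0,0,-0.008,0,-1],
    [0,0,-0.018,0,-1],
    [0,0,-0.028,0,-1],
    [0,0,-0.032,0,-1],
    [0,0,-0.032,0,-1],
    [0,0.004,-0.028,0,-1],
    [0,0.01,-0.02,0,-1],
    [0.001,0.02,-0.011,0,-1],
    [0.002,0.028,0,0,-1],
    [0.002,0.032,0,0,-1],
    [0.002,0.032,0,0,-1],
    [0.002,0.032,0,0,-1],
    [0.002,0.032,0,0,-1],
    [0.002,0.032,0,0,-1],
    [0.001,0.032,0,0,-1],
    [0.001,0.032,0,0,-1],
    [0.001,0.03,0,0,-1],
    [0.001,0.026,0,0,-1],
    [0,0.018,0,0,-1],
    [0,0.01,0,0,-1],
  ],
)

```text
t: 45.4
eef_pos: [0.5684, 0.0557, 0.3093]
eef_rot: [-0.13, -3.138, -0.0]
wrist_force: [0.9, 0.4, -5.2]
grip_width: 0.599
grip_force: 29.9
```

Call:
carry_out(
  series=[
    [0,0.004,0,0,-1],
    [0,0,0,0,-1],
    [0,0,0,0,-1],
  ],
)

```text
t: 45.7
eef_pos: [0.5691, 0.0563, 0.3097]
eef_rot: [-0.136, -3.139, 0.001]
wrist_force: [0.0, 0.2, -5.3]
grip_width: 0.599
grip_force: 29.9
```

Run:
```python
from h import *
go([[.5697,.0597,.143]],-.083)
```

```text
t 45.70 tcp [0.5691 0.0563 0.3097] yaw -0.0863 tilt [-0.0001 -0.0006] w 0.599 f [ 0.   0.2 -5.3] turn -0.0033
  to [0.5697 0.0597 0.143 ] shift [-0.0003  0.0035  0.1667]
```

Call:
carry_out(
  series=[
    [0,0.003,0.015,0,-1],
    [0,0,0.025,0,-1],
    [0,0,0.03,0,-1],
    [0,0,0.03,0,-1],
    [0,0,0.026,0,-1],
    [0,0,0.018,0,-1],
    [0,0,0.01,0,-1],
    [0,0,0.006,0,-1],
    [0,0,0.004,0,-1],
    [0,0,0.002,0,-1],
    [0,0,0,0,-1],
    [0,0,0,0,-1],
  ],
)

```text
t: 46.9
eef_pos: [0.5698, 0.0608, 0.1442]
eef_rot: [0.133, 3.138, 0.001]
wrist_force: [0.3, 0.1, -4.8]
grip_width: 0.603
grip_force: 29.9
```

Call:
carry_out(
  series=[
    [0,0,0.001,0,-1],
    [0,0,0.001,0,-1],
    [0,0,0,0,-1],
    [0,0,0,0,0.4],
    [0,0,0,0,0.7],
    [0,0,0,0,1],
    [0,0,0,0,1],
    [0,0,0,0,1],
    [0,0,-0.01,0,1],
    [0,0,-0.025,0,1],
    [0,0,-0.035,0,1],
    [0,0,-0.04,0,1],
    [0,0,-0.04,0,1],
    [0,0,-0.03,0,1],
    [0,0,-0.01,0,1],
    [0,0,0,0,1],
    [0,0,0,0,1],
  ],
)

```text
t: 48.6
eef_pos: [0.5689, 0.0609, 0.3305]
eef_rot: [-0.133, -3.137, 0.0]
wrist_force: [0.0, -0.1, -0.7]
grip_width: 0.998
grip_force: 0.0
```

Run:
```python
from meas import *
go([[.5697,.0597,.3]])
fit("can",.569,.06,.027,.04,.155);fit("bottle",.561,-.038,.029,.03,.09);fit("nut",.544,.308,.025,.025,.038);fit("collet",.437,.297,.013,.022,.055)
cv2.imwrite("pics/s7.png",cv2.resize(ps[60:260,150:420],None,fx=2.9,fy=2.9,interpolation=2))
```

```text
t 48.70 tcp [0.5687 0.0609 0.33  ] yaw -0.0846 tilt [-0.0025 -0.0007] w 1.000 f [-0.5 -0.5 -1.4] turn None
  to [0.5697 0.0597 0.3   ] shift [-0.0011 -0.0011  0.03  ]
can 888 [0.5702 0.0622] zmax 0.7373
bottle 495 [ 0.5598 -0.0363] zmax 0.4487
nut 180 [0.545  0.3077] zmax 0.0467
collet 312 [0.4381 0.299 ] zmax 0.0552
```

View pics/s7.png

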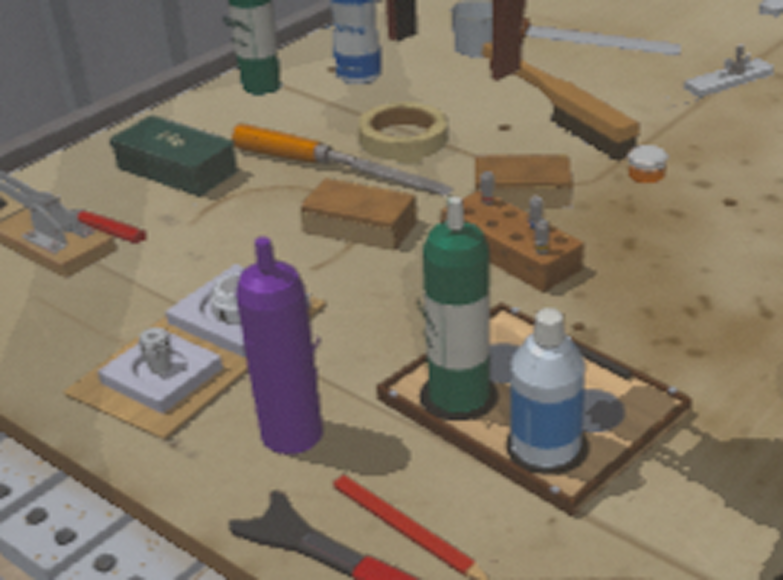

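The can at (458,390) and the bottle at (547,440) stand upright on their own pads. The nut (230,300) and the collet (157,350) are in their pockets, and the gripper is clear of everything.

```bash
python3 -c "
from workcell import arm
print(arm.hand_in())"
```

```text
the job is handed in; nothing more can be done
None
```

The job is done and handed in at about 49 s of the 134 s allowed: the nut and collet stand upright in their pockets, and the can and bottle are back upright on the pads they came from.

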